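Release the charged battery pack with the pin tool

TASK

The blue battery pack has finished charging. Take the red-handled pin tool from its holder, use its pin to hold down the recessed yellow release button of the blue pack, and with the button still held down push the pack out of its dock as far as it slides. Then put the pin tool back upright in its holder; press the button only with the tool, and leave the orange pack locked in its dock.

Things in the scene. Friction and masses are not known exactly. Their poses are not given: they have to be found in the camera images.
- pin_tool_grip (a point): Middle of the pin tool's handle, 91 mm above the bench at the start; the tool stands loose and upright in its holder. Red handle 22 x 22 mm (sides along this frame's x and y), 60 mm tall; below it a steel flange disc 38 mm across, 6 mm thick, then a steel pin 7 mm across, 45 mm long. Pin tip 81 mm below this point; z along the tool, up. About 0.12 kg.
- holder_seat (a point): Centre of the top face of the fixed aluminium holder block, 74 x 74 mm, 55 mm tall, at the mouth of its 24 mm square hole, 50 mm deep. The tool stands with its pin in the hole and its flange flat on the block; its handle's middle is then 36 mm above this point. The places of the holder and the two docks vary.
- blue_button (a point): Centre of the top of the blue pack's yellow release button, 57 mm above the bench when up. It fills the floor of an open 22 mm square well, 18 mm deep, in the middle of the pack's top, and moves with the pack. This frame's -x is the way the pack slides out, away from the dock's raised back stop; z up. Pack 110 mm (x) by 80 mm, top 75 mm above the bench; black dock 170 x 104 mm, fixed.
- blue_release (a joint): Travel of the blue pack's release button, m: 0 = up, 0.008 = fully down. A spring pushes it up with 2 to 6 N. The pack is unlocked while the button is down by more than 5 mm.
- blue_pack (a joint): How far the blue pack is out of its dock, m: 0 = home and locked, 0.050 = out against its stop. Once unlocked it slides level against about 3 N of friction and stays where it is left; the pin pushes it by bearing on the wall of the well.
- orange_pack (a joint): How far the orange pack, otherwise identical, is out of its own dock, m: 0 = home and locked, as it must remain.
Not all that is in view belongs to the job. Of the things that look like the part that bears holder_seat, the middle-sized one is meant.

How it is judged:
On the way, in this order (a step that is already met when the one before it is completed fails the run):
1. the pin tool holds the blue pack's button down, the pack still in its dock (value of joint blue_release above 0.0045 m and contact force between pin_tool and blue_release above 1 N and value of joint blue_pack below 0.035 m), for 0.1 s.
2. the blue pack is pushed out to within 8 mm of its stop while the pin still holds the button down (value of joint blue_release above 0.004 m and contact force between pin_tool and blue_release above 1 N and value of joint blue_pack above 0.042 m), for 0.1 s.
At the end, for the whole second after the job is handed in: The blue pack is out of its dock to within 10 mm of its stop, the orange pack is within 4 mm of home, and the pin tool stands at rest in its holder: handle within 15 mm of over the hole, seated to within 8 mm, upright within 10 degrees (value of joint blue_pack above 0.04 m and value of joint orange_pack below 0.004 m and horizontal distance between pin_tool_grip and holder_seat below 0.015 m and z of pin_tool_grip in the frame of holder_seat below 0.044 m and angle between pin_tool_grip's own z axis and vertical below 0.17 rad and linear speed of pin_tool below 0.02 m/s); the robot touches nothing.
It fails at once if the fingers press the blue pack's release button (contact force between the fingers and blue_release above 1 N).
It fails at once if the orange pack is moved out of its locked place (value of joint orange_pack above 0.006 m).
It also fails if it takes over 53 s, if anything falls off the work surface, if the arm or the gripper's body presses on something with over 40 N, if the wrist force passes 120 N, or if a joint passes its speed limit or range.

ROBOT

A 6-joint arm with a two-finger parallel gripper is mounted at the origin on the work surface. World frame = base frame: x ahead of the robot, y to its left, z up, the work surface at z = 0. Lengths are in m, angles in rad, forces in N, time in s.
With the tool pointing down it reaches from about 0.275 to 0.975 m from the base axis. Payload 8.4 kg.
Tool frame: the origin (TCP) lies between the finger pads; the fingertips stand 14 mm ahead of it and the grasp point (between the pads) lies 5 mm behind it; z points along the fingers, y is the line along which they close (so a half turn about z gives the same grasp; the last joint's range is limited). The gripper opens to 92 mm and grips with 3 to 60 N. Pads are 20 mm wide; open, the fingers measure 128 mm over their backs; the gripper's body (75 mm by 189 mm) begins 69 mm behind the grasp point.
Start: joints at [1.18, 0.353, 1.633, -0, 1.155, -0.002], TCP at [0.237, 0.578, 0.229] pointing down, gripper open.
Joint ranges: [-2.63, 2.63], [-0.92, 2.1], [0.06, 2.66], [-1.3, 4.44], [0, 2.69], [-3.02, 3.02]. Speed limits (rad/s): [2.22, 2.22, 2.79, 3.14, 3.14, 3.14].

INTERFACE

Orientations are given as a unit quaternion [x, y, z, w].
In Python, from cell import r, eyes gives the robot as it stands.
- The arm moves only by the tool apply_moves, never from a script. Its argument "commands" is a list of rows, each an object with "slide": the shift along the tool's x, y, z in units of 20 cm (1.0 is 20 cm), a list of three; "turn": the turn about the tool's z in units of pi/2 rad (1.0 is pi/2 rad); "jaw": the gripper's target within -1 to 1 (fully open at 1, half-way at 0, shut at -1). A call has 1 to 12 rows; each row shifts and turns the commanded pose from where the row before left it, along the tool's axes as they then stand; what a row does not reach is not made up. A row lasts 1/12 s, in which the tool goes at most 41.7 mm and 7.16 degrees, less where a joint would pass 70% of its speed; a pose out of reach is approached as far as the arm can. A call with a number of a shift or a turn outside -1 to 1 is refused whole. A call with a gripper value outside its range is refused whole. The fingers move at their own pace and stop on an object; "squeeze" is the grip in N (left out, the last holds). Time passes only in rows, so rows that do not move let the fingers close. It gives the time, the measured TCP pose, the force, the opening and the grip force at its end, in the units of the state.
- r.state(): the state, without advancing time (a new reading comes with each control period).
- eyes.snapshot(name): name is "scene" or "top" or "wrist"; returns a dict with "pixels" (480x640x3 uint8, red, green, blue), "vfov" (degrees; the focal length in pixels is half the picture's height over the tangent of half this angle, whatever the lens; pixels are square), "cx", "cy" (the principal point, pixels), "k1" (the pictures are not rectified: a ray, as slopes to the right and down, at radius r is drawn at 1 + k1 r^2 times it, then the intrinsics apply), "extrinsics" (4x4, takes a point from camera to world coordinates); the wrist camera has in their place "hand_eye" (4x4, takes a point from camera to tool coordinates, whose origin is the TCP and whose axes are the flange's). Camera axes: x right, y down, z forward; pixel columns grow to the right and rows downward; lengths in m; the calibration is good to about 2 mm. A picture is of the moment at which its call begins: read the wrist's pose just before it. There is no depth.
- r.sign_off(): hands the job in; it is judged then, once.
The state is a dict: "t": time; "q": joint angles; "dq": joint speeds; "joint_torque": joint torques, N m; "eef_pos": TCP position; "tcp_rot": TCP orientation; "ft_force": force on the tool from outside, world axes, zero at the start; "wrist_torque": the same for the moment, N m; "gripper_width": finger opening in m; "grasp_force": force on a finger pad.
Only numpy, scipy, OpenCV 4.12 (cv2) and the standard library are available. Lean on these libraries where they do the work, as an engineer would, in place of code of your own. Each camera call takes 0.05 s, during which the arm holds its last target. There are 200 camera calls.

## Working session

There is one attempt and no reset: what is moved stays moved. The work goes in short steps, Python scripts to look and compute and a tool call to move; the robot and the scene stay as the last step left them, time stands still between calls to the robot, and variables do not carry over. Pictures are saved under pics/ and viewed, at most 10 in all, crops included, and the job is handed in when it is done.

Besides the shell and the picture viewer there is one more tool, called after ">>>" in YAML: its name, and indented under it one key for each argument. apply_moves: Moves the arm, as the interface text tells. Shifts and turns lie within -1 to 1; 1 stands for 20 cm of shift or pi/2 rad of turn. Its arguments: {"type":"object","properties":{"commands":{"type":"array","items":{"type":"object","properties":{"slide":{"type":"array","items":{"type":"number","minimum":-1,"maximum":1}},"turn":{"type":"number","minimum":-1,"maximum":1},"jaw":{"type":"number"}}}},"squeeze":{"type":"number"}},"required":["commands"]}

```bash
mkdir -p pics; ls; cat > h.py <<'E'
import numpy as np, cv2
from scipy.spatial.transform import Rotation as R
from cell import r, eyes
def snap(n,f=None):
    st=r.state(); d=eyes.snapshot(n); d['st']=st
    if n=='wrist':
        T=np.eye(4); T[:3,:3]=R.from_quat(st['tcp_rot']).as_matrix(); T[:3,3]=st['eef_pos']
        d['T']=T@np.array(d['hand_eye'])
    else: d['T']=np.array(d['extrinsics'])
    if f: cv2.imwrite('pics/'+f,d['pixels'][:,:,::-1])
    return d
def K(d):
    f=240/np.tan(np.radians(d['vfov'])/2); return f
def ray(d,uv):
    f=K(d); uv=np.atleast_2d(uv).astype(float)
    # distortion: drawn = s*(1+k1 r^2)
    m=np.array([[f,0,d['cx']],[0,f,d['cy']],[0,0,1]])
    s=cv2.undistortPoints(uv[:,None],m,np.array([d['k1'],0,0,0.]))[:,0]
    v=np.c_[s,np.ones(len(s))]@d['T'][:3,:3].T
    return d['T'][:3,3],v
def onz(d,uv,z):
    o,v=ray(d,uv); return o+v*((z-o[2])/v[:,2])[:,None]
def proj(d,P):
    P=np.atleast_2d(P); c=(P-d['T'][:3,3])@d['T'][:3,:3]; s=c[:,:2]/c[:,2:]
    s=s*(1+d['k1']*(s**2).sum(1))[:,None]; return s*K(d)+[d['cx'],d['cy']]
E
python3 - <<'E'
from h import *
for n in('top','scene'):
    d=snap(n,n+'0.png'); np.save(n+'0.npy',d,allow_pickle=True); print(n,d['vfov'],d['cx'],d['cy'],d['k1'],d['T'].round(3).tolist())
print(r.state())
E
```

```text
pics
top 53.316452262655964 329.84066749924256 236.47097345901562 -0.05992709509940784 [[0.025, -0.996, 0.091, 0.517], [-0.999, -0.026, -0.019, -0.062], [0.022, -0.09, -0.996, 1.232], [0.0, 0.0, 0.0, 1.0]]
scene 48.93399259610448 321.92326755200196 238.15428219799765 -0.0969104993218768 [[0.726, 0.478, -0.495, 1.09], [0.688, -0.496, 0.53, -0.592], [0.008, -0.725, -0.688, 0.753], [0.0, 0.0, 0.0, 1.0]]
{'t': 0.1, 'q': array([ 1.17962522e+00,  3.53591263e-01,  1.63402891e+00, -5.10572347e-07,
        1.15520132e+00, -2.43730650e-03]), 'dq': array([ 0.00074893,  0.00067976, -0.00150601,  0.00083072, -0.00098149,
        0.00082679]), 'joint_torque': array([-1.48098319e-03, -5.94902372e+01, -3.34927511e+01,  6.97289756e-02,
        1.85832329e-02, -4.12752286e-05]), 'eef_pos': array([0.23674965, 0.57797731, 0.22794423]), 'tcp_rot': array([ 1.93145256e-01,  9.81169982e-01, -6.02607797e-04, -1.19912906e-04]), 'ft_force': array([ 0.41593217, -0.79036017, -0.30282717]), 'wrist_torque': array([0.03350991, 0.01104429, 0.02405956]), 'grasp_force': 0.0, 'gripper_width': 0.0917231203005104}
```

View pics/top0.png

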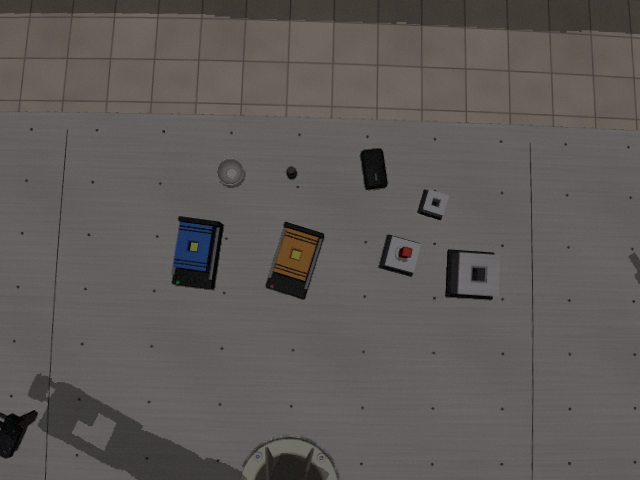

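View pics/scene0.png

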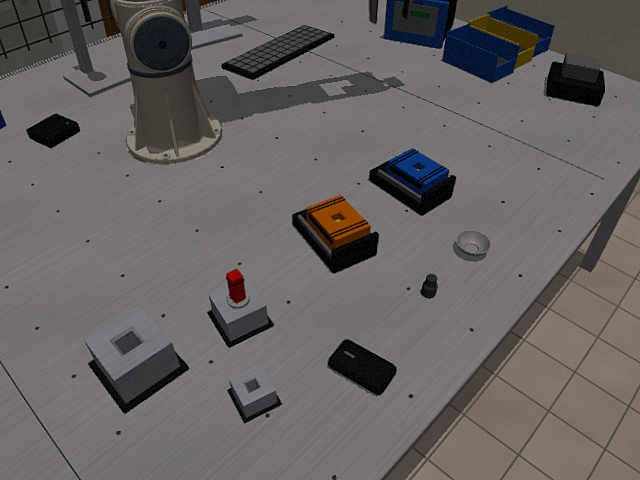

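Candidates for the holder in the top view are the small block (433,204), the middle block (402,254) with the red tool standing in it, and the big block (478,275). The middle block is the one meant. The packs are blue (194,246), with its back stop at the top of the picture (+x), and orange (296,255).

```bash
python3 - <<'E'
from h import *
D={n:np.load(n+'0.npy',allow_pickle=True).item() for n in('top','scene')}
def masks(d):
    hsv=cv2.cvtColor(d['pixels'],cv2.COLOR_RGB2HSV); H,S,V=cv2.split(hsv)
    return dict(red=((H<6)|(H>174))&(S>170)&(V>60),blue=(H>100)&(H<125)&(S>120)&(V>50),yel=(H>22)&(H<35)&(S>100)&(V>80),ora=(H>8)&(H<20)&(S>130)&(V>60),alu=(S<40)&(V>125))
for n,d in D.items():
    for k,m in masks(d).items():
        N,L,s,c=cv2.connectedComponentsWithStats(m.astype(np.uint8))
        for i in range(1,N):
            if s[i,4]>(25 if n=='top' else 40) and s[i,1]>130: print(n,k,s[i].tolist(),c[i].round(1))
d=D['top'];m=masks(d)
def rect(mask,box,z):
    x0,y0,x1,y1=box;q=np.zeros(mask.shape,np.uint8);q[y0:y1,x0:x1]=mask[y0:y1,x0:x1]
    p=onz(d,np.argwhere(q)[:,::-1],z)[:,:2].astype(np.float32)
    return cv2.minAreaRect(p)
print('blue',rect(m['blue'],(165,205,235,300),.075))
print('yel',rect(m['yel'],(180,230,210,262),.057))
print('ora',rect(m['ora'],(260,215,335,300),.075))
print('red',rect(m['red'],(385,230,425,275),.121))
print('holder',rect(m['alu'],(378,230,425,278),.055))
c=cv2.resize(d['pixels'][215:295,375:505,::-1],None,fx=6,fy=6,interpolation=cv2.INTER_CUBIC);cv2.imwrite('pics/crop1.png',c)
E
```

```text
top red [402, 247, 10, 10, 74] [406.6 251.7]
top blue [180, 222, 33, 7, 110] [195.6 225.1]
top blue [180, 227, 32, 6, 65] [195.4 229.3]
top blue [173, 230, 38, 41, 1082] [191.9 249.5]
top yel [190, 243, 8, 8, 54] [193.6 246.4]
top yel [291, 250, 10, 9, 63] [295.4 254.2]
top ora [273, 228, 45, 53, 1279] [295.4 254.1]
scene red [227, 269, 16, 15, 155] [234.3 276.1]
scene red [232, 283, 13, 20, 180] [238.4 292.6]
scene blue [388, 148, 61, 47, 1172] [419.3 169.1]
scene ora [307, 195, 64, 54, 1711] [338.9 220.8]
scene alu [127, 134, 93, 25, 643] [172.6 148.4]
scene alu [210, 287, 21, 36, 113] [220.4 302.1]
scene alu [129, 310, 15, 12, 46] [137.  315.1]
scene alu [85, 323, 39, 35, 151] [103.7 342.1]
scene alu [234, 367, 42, 38, 426] [254.5 388. ]
blue ((0.5904192328453064, 0.24722468852996826), (0.07981524616479874, 0.11060351878404617), 83.52527618408203)
yel ((0.5901913642883301, 0.24962876737117767), (0.017259251326322556, 0.017231138423085213), 1.5280044078826904)
ora ((0.5776856541633606, -0.0024816952645778656), (0.08032751083374023, 0.11003247648477554), 74.23860931396484)
red ((0.5
[... 279 characters left out ...]
2])/v[:,2])[:,None]
        ~~~^^^^^^
  File "h.py", line 18, in ray
    s=cv2.undistortPoints(uv[:,None],m,np.array([d['k1'],0,0,0.]))[:,0]
      ~~~~~~~~~~~~~~~~~~~^^^^^^^^^^^^^^^^^^^^^^^^^^^^^^^^^^^^^^^^^
cv2.error: OpenCV(4.12.0) /io/opencv/modules/calib3d/src/undistort.dispatch.cpp:347: error: (-215:Assertion failed) CV_IS_MAT(_src) && CV_IS_MAT(_dst) && (_src->rows == 1 || _src->cols == 1) && (_dst->rows == 1 || _dst->cols == 1) && _src->cols + _src->rows - 1 == _dst->rows + _dst->cols - 1 && (CV_MAT_TYPE(_src->type) == CV_32FC2 || CV_MAT_TYPE(_src->type) == CV_64FC2) && (CV_MAT_TYPE(_dst->type) == CV_32FC2 || CV_MAT_TYPE(_dst->type) == CV_64FC2) in function 'cvUndistortPointsInternal'
```

>>> apply_moves:
  commands:
    - {"turn": 0.079,"jaw": 1}
    - {"turn": 0.079}
    - {"turn": 0.079}
    - {"turn": 0.079}
    - {"turn": 0.079}
    - {"turn": 0.079}
    - {"turn": 0.079}
    - {"turn": 0.079}
    - {"turn": 0.079}
    - {"turn": 0.079}
    - {"turn": 0.079}
    - {"turn": 0}

```text
invalid input
```

```bash
cat >> h.py <<'E'
def go(p,st=None):
    "slide units from present TCP to world point p, and yaw of tool y in deg"
    st=st or r.state(); m=R.from_quat(st['tcp_rot']).as_matrix()
    u=m.T@(np.array(p)-st['eef_pos'])/.2
    print('t',round(st['t'],2),'tcp',np.round(st['eef_pos'],4),'yawY',np.degrees(np.arctan2(m[1,1],m[0,1])).round(2),'tilt',np.degrees(np.arccos(-m[2,2])).round(2),'slide',u.round(3),'F',np.round(st['ft_force'],1),'w',round(st['gripper_width'],4),'g',round(st['grasp_force'],1))
E
python3 - <<'E'
from h import *
go([.587,-.264,.25])
E
```

```text
t 0.1 tcp [0.2367 0.578  0.2279] yawY 67.73 tilt 0.07 slide [-3.216 -3.232 -0.106] F [ 0.4 -0.8 -0.3] w 0.0917 g 0.0
```

>>> apply_moves:
  commands:
    - {"slide": [0,0,0],"turn": 0.079,"jaw": 1}
    - {"slide": [0,0,0],"turn": 0.079,"jaw": 1}
    - {"slide": [0,0,0],"turn": 0.079,"jaw": 1}
    - {"slide": [0,0,0],"turn": 0.079,"jaw": 1}
    - {"slide": [0,0,0],"turn": 0.079,"jaw": 1}
    - {"slide": [0,0,0],"turn": 0.079,"jaw": 1}
    - {"slide": [0,0,0],"turn": 0.079,"jaw": 1}
    - {"slide": [0,0,0],"turn": 0.079,"jaw": 1}
    - {"slide": [0,0,0],"turn": 0.079,"jaw": 1}
    - {"slide": [0,0,0],"turn": 0.079,"jaw": 1}
    - {"slide": [0,0,0],"turn": 0.079,"jaw": 1}
    - {"slide": [0,0,0],"turn": 0,"jaw": 1}
  squeeze: 40

```text
t: 1.1
eef_pos: [0.2368, 0.5781, 0.2282]
tcp_rot: [0.771, 0.637, -0.0, 0.0]
ft_force: [-0.3, 0.2, 0.3]
gripper_width: 0.0918
grasp_force: 0.0
```

```bash
python3 - <<'E'
from h import *
go([.587,-.264,.25])
E
```

```text
t 1.1 tcp [0.2368 0.5781 0.2282] yawY -10.82 tilt 0.05 slide [-3.807  2.51  -0.107] F [-0.3  0.2  0.3] w 0.0918 g 0.0
```

>>> apply_moves:
  commands:
    - {"slide": [-0.159,0.105,-0.0045],"turn": 0,"jaw": 1}
    - {"slide": [-0.159,0.105,-0.0045],"turn": 0,"jaw": 1}
    - {"slide": [-0.159,0.105,-0.0045],"turn": 0,"jaw": 1}
    - {"slide": [-0.159,0.105,-0.0045],"turn": 0,"jaw": 1}
    - {"slide": [-0.159,0.105,-0.0045],"turn": 0,"jaw": 1}
    - {"slide": [-0.159,0.105,-0.0045],"turn": 0,"jaw": 1}
    - {"slide": [-0.159,0.105,-0.0045],"turn": 0,"jaw": 1}
    - {"slide": [-0.159,0.105,-0.0045],"turn": 0,"jaw": 1}
    - {"slide": [-0.159,0.105,-0.0045],"turn": 0,"jaw": 1}
    - {"slide": [-0.159,0.105,-0.0045],"turn": 0,"jaw": 1}
    - {"slide": [-0.159,0.105,-0.0045],"turn": 0,"jaw": 1}
    - {"slide": [-0.159,0.105,-0.0045],"turn": 0,"jaw": 1}

```text
t: 2.1
eef_pos: [0.4155, 0.1554, 0.2395]
tcp_rot: [0.767, 0.641, 0.0, 0.0]
ft_force: [1.1, 0.7, 0.4]
gripper_width: 0.0918
grasp_force: 0.0
```

>>> apply_moves:
  commands:
    - {"slide": [-0.159,0.105,-0.0045],"turn": 0,"jaw": 1}
    - {"slide": [-0.159,0.105,-0.0045],"turn": 0,"jaw": 1}
    - {"slide": [-0.159,0.105,-0.0045],"turn": 0,"jaw": 1}
    - {"slide": [-0.159,0.105,-0.0045],"turn": 0,"jaw": 1}
    - {"slide": [-0.159,0.105,-0.0045],"turn": 0,"jaw": 1}
    - {"slide": [-0.159,0.105,-0.0045],"turn": 0,"jaw": 1}
    - {"slide": [-0.159,0.105,-0.0045],"turn": 0,"jaw": 1}
    - {"slide": [-0.159,0.105,-0.0045],"turn": 0,"jaw": 1}
    - {"slide": [-0.159,0.105,-0.0045],"turn": 0,"jaw": 1}
    - {"slide": [-0.159,0.105,-0.0045],"turn": 0,"jaw": 1}
    - {"slide": [-0.159,0.105,-0.0045],"turn": 0,"jaw": 1}
    - {"slide": [0,0,0],"turn": 0,"jaw": 1}

```text
t: 3.1
eef_pos: [0.5807, -0.2344, 0.249]
tcp_rot: [0.768, 0.64, -0.0, 0.001]
ft_force: [-1.4, 0.6, 0.1]
gripper_width: 0.0915
grasp_force: 0.0
```

```bash
python3 - <<'E'
from h import *
go([.587,-.264,.20])
d=snap('wrist','w1.png'); np.save('w1.npy',d,allow_pickle=True)
print(proj(d,[[.587,-.264,.121],[.587,-.264,.055]]))
E
```

```text
t 3.1 tcp [ 0.5807 -0.2344  0.249 ] yawY -10.39 tilt 0.17 slide [-0.14   0.057  0.246] F [-1.4  0.6  0.1] w 0.0915 g 0.0
[[327.50889665 270.94602526]
 [325.02489883 248.80450424]]
```

View pics/w1.png

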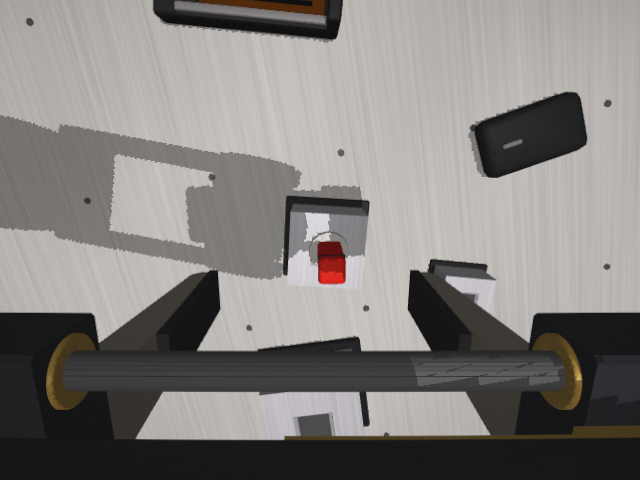

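The wrist view shows the red tool with its top at about (332,271), in the mid-sized block around (326,248). Both are where the top view predicted, and the big block is below at about (310,400).

```bash
python3 - <<'E'
from h import *
d=np.load('w1.npy',allow_pickle=True).item()
hsv=cv2.cvtColor(d['pixels'],cv2.COLOR_RGB2HSV); H,S,V=cv2.split(hsv)
red=((H<6)|(H>174))&(S>150); print(np.percentile(V[red],[5,30,50,70,95]))
top=red&(V>190); p=np.argwhere(top)[:,::-1]
print('top',len(p),p.min(0),p.max(0),cv2.minAreaRect(onz(d,p,.121)[:,:2].astype(np.float32)))
print('all',cv2.minAreaRect(onz(d,np.argwhere(red)[:,::-1],.121)[:,:2].astype(np.float32)))
# holder top: light region
q=np.zeros(V.shape,np.uint8); al=(V>110)&(S<60)|red; q[195:300,275:375]=al[195:300,275:375]
for y in range(205,296,10): print(y,V[y,276:376:4].tolist())
E
```

```text
[ 82.  92. 148. 156. 219.]
top 253 [320 271] [344 283] ((0.5896806120872498, -0.2697165310382843), (0.010179383680224419, 0.019337402656674385), 79.5455093383789)
all ((0.5909151434898376, -0.2577378451824188), (0.034351661801338196, 0.02063104696571827), 80.70171356201172)
205 [125, 123, 130, 32, 51, 80, 80, 80, 80, 72, 65, 59, 53, 47, 39, 35, 31, 31, 29, 30, 30, 28, 53, 41, 192]
215 [127, 125, 129, 31, 136, 137, 141, 139, 221, 221, 219, 221, 221, 221, 140, 138, 133, 127, 115, 109, 101, 93, 86, 145, 199]
225 [129, 125, 99, 32, 136, 136, 140, 136, 217, 221, 218, 217, 219, 219, 136, 137, 130, 136, 132, 133, 134, 131, 128, 187, 198]
235 [127, 126, 61, 30, 138, 136, 139, 136, 220, 211, 190, 186, 213, 216, 132, 132, 98, 134, 131, 132, 132, 128, 128, 193, 195]
245 [126, 129, 50, 54, 135, 134, 137, 138, 135, 129, 128, 90, 92, 91, 90, 90, 89, 129, 130, 130, 129, 127, 131, 188, 189]
255 [126, 127, 46, 102, 133, 214, 215, 219, 212, 129, 127, 33, 49, 52, 49, 48, 60, 23, 163, 131, 162, 158, 152, 195, 192]
265 [127, 126, 40, 202, 209, 212, 212, 218, 213, 189, 182, 140, 155, 154, 154, 153, 153, 130, 214, 214, 211, 202, 198, 200, 195]
275 [127, 125, 149, 209, 208, 210, 211, 215, 214, 209, 210, 199, 219, 218, 219, 218, 218, 129, 212, 209, 209, 204, 195, 199, 195]
285 [197, 195, 195, 202, 200, 201, 205, 209, 208, 208, 206, 207, 211, 210, 203, 205, 207, 208, 208, 202, 209, 207, 194, 197, 200]
295 [195, 194, 193, 195, 195, 196, 196, 195, 198, 197, 189, 193, 196, 197, 195, 199, 191, 194, 202, 194, 195, 199, 194, 196, 197]
```

```bash
python3 - <<'E'
from h import *
d=np.load('w1.npy',allow_pickle=True).item()
hsv=cv2.cvtColor(d['pixels'],cv2.COLOR_RGB2HSV); H,S,V=cv2.split(hsv)
red=((H<6)|(H>174))&(S>150)
top=red&(V>115); p=np.argwhere(top)[:,::-1]
print('top',len(p),p.min(0),p.max(0),cv2.minAreaRect(onz(d,p,.121)[:,:2].astype(np.float32)))
# holder top corners by edges: left x~287..289, right ~366..362, top row ~209, bottom ~288 (shadow/lit) 
print('holder corners',onz(d,[[290,211],[367,216],[362,289],[287,288]],.055).round(4)[:,:2].tolist())
c=d['pixels'][190:310,260:390,::-1]; cv2.imwrite('pics/crop2.png',cv2.resize(c,None,fx=5,fy=5,interpolation=cv2.INTER_CUBIC))
E
```

```text
top 637 [319 258] [344 283] ((0.5900992751121521, -0.26436659693717957), (0.021004751324653625, 0.020099418237805367), 80.70205688476562)
holder corners [[0.5609, -0.2215], [0.6318, -0.2394], [0.616, -0.3116], [0.5427, -0.297]]
```

View pics/crop2.png

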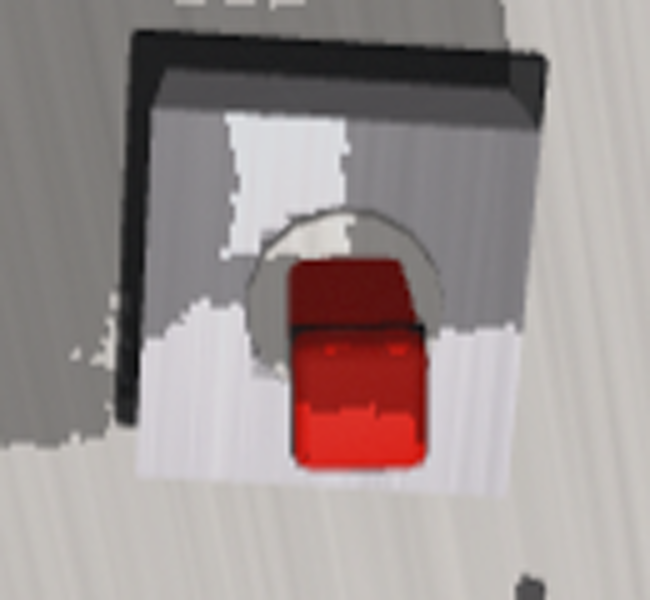

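The crop shows the handle top at about (332,270) and the flange and holder top fully in view. The holder centre comes out at about (0.588,-0.267), so the tool stands nearly centred in it.

```bash
python3 - <<'E'
from h import *
go([.5895,-.2643,.091])
E
```

```text
t 3.15 tcp [ 0.5793 -0.2316  0.2486] yawY -10.43 tilt 0.02 slide [-0.151  0.08   0.788] F [-0.2  1.1 -1.1] w 0.0921 g 0.0
```

>>> apply_moves:
  commands:
    - {"slide": [-0.075,0.038,0],"turn": 0,"jaw": 1}
    - {"slide": [-0.075,0.038,0],"turn": 0,"jaw": 1}
    - {"slide": [0,0,0.14],"turn": 0,"jaw": 1}
    - {"slide": [0,0,0.14],"turn": 0,"jaw": 1}
    - {"slide": [0,0,0.12],"turn": 0,"jaw": 1}
    - {"slide": [0,0,0],"turn": 0,"jaw": 1}
    - {"slide": [0,0,0],"turn": 0,"jaw": 1}
    - {"slide": [0,0,0],"turn": 0,"jaw": 1}

```text
t: 3.82
eef_pos: [0.5891, -0.2613, 0.1707]
tcp_rot: [0.768, 0.64, 0.0, 0.001]
ft_force: [0.3, -0.1, -0.1]
gripper_width: 0.0916
grasp_force: 0.0
```

```bash
python3 - <<'E'
from h import *
go([.5885,-.2643,.091])
d=snap('wrist')
hsv=cv2.cvtColor(d['pixels'],cv2.COLOR_RGB2HSV); H,S,V=cv2.split(hsv)
red=(((H<6)|(H>174))&(S>150)).astype(np.uint8)
p=np.argwhere(red&(V>115))[:,::-1]; print(len(p),p.min(0),p.max(0),cv2.minAreaRect(onz(d,p,.121)[:,:2].astype(np.float32)))
go([.5885,-.2643,.091])
E
```

```text
t 3.82 tcp [ 0.5891 -0.2613  0.1707] yawY -10.42 tilt 0.09 slide [-0.015 -0.001  0.399] F [ 0.3 -0.1 -0.1] w 0.0916 g 0.0
1186 [298 257] [334 290] ((0.590405285358429, -0.26443982124328613), (0.020225804299116135, 0.020708251744508743), 80.28963470458984)
t 3.87 tcp [ 0.5894 -0.2614  0.1712] yawY -10.44 tilt 0.15 slide [-0.015 -0.003  0.401] F [-0.5 -0.1 -0.5] w 0.092 g 0.0
```

Handle confirmed at (0.5904,-0.2644). I descend and grip.

>>> apply_moves:
  commands:
    - {"slide": [-0.014,0.007,0.1],"turn": 0,"jaw": 1}
    - {"slide": [0,0,0.1],"turn": 0,"jaw": 1}
    - {"slide": [0,0,0.1],"turn": 0,"jaw": 1}
    - {"slide": [0,0,0.09],"turn": 0,"jaw": 1}
    - {"slide": [0,0,0],"turn": 0,"jaw": 1}
    - {"slide": [0,0,0],"turn": 0,"jaw": -1}
    - {"slide": [0,0,0],"turn": 0,"jaw": -1}
    - {"slide": [0,0,0],"turn": 0,"jaw": -1}
    - {"slide": [0,0,0],"turn": 0,"jaw": -1}
    - {"slide": [0,0,0],"turn": 0,"jaw": -1}
    - {"slide": [0,0,0],"turn": 0,"jaw": -1}
    - {"slide": [0,0,0],"turn": 0,"jaw": -1}
  squeeze: 45

```text
t: 4.87
eef_pos: [0.5892, -0.2641, 0.0917]
tcp_rot: [0.769, 0.64, 0.0, 0.0]
ft_force: [-0.2, 0.1, 0.5]
gripper_width: 0.0474
grasp_force: 0.0
```

```bash
python3 - <<'E'
from h import *
go([.5885,-.2643,.2])
E
```

```text
t 4.87 tcp [ 0.5892 -0.2641  0.0917] yawY -10.49 tilt 0.03 slide [-0.002 -0.003 -0.542] F [-0.2  0.1  0.5] w 0.0474 g 0.0
```

>>> apply_moves:
  commands:
    - {"slide": [0,0,0],"turn": 0,"jaw": -1}
    - {"slide": [0,0,0],"turn": 0,"jaw": -1}
    - {"slide": [0,0,0],"turn": 0,"jaw": -1}
    - {"slide": [0,0,0],"turn": 0,"jaw": -1}
    - {"slide": [0,0,0],"turn": 0,"jaw": -1}
    - {"slide": [0,0,0],"turn": 0,"jaw": -1}
    - {"slide": [0,0,0],"turn": 0,"jaw": -1}
    - {"slide": [0,0,0],"turn": 0,"jaw": -1}

```text
t: 5.53
eef_pos: [0.5891, -0.264, 0.0912]
tcp_rot: [0.769, 0.64, -0.0, -0.0]
ft_force: [0.4, -0.3, -1.2]
gripper_width: 0.0218
grasp_force: 45.0
```

```bash
python3 - <<'E'
from h import *
go([.5885,-.2643,.2])
E
```

```text
t 5.53 tcp [ 0.5891 -0.264   0.0912] yawY -10.49 tilt 0.0 slide [-0.002 -0.003 -0.544] F [ 0.4 -0.3 -1.2] w 0.0218 g 45.0
```

>>> apply_moves:
  commands:
    - {"slide": [0,0,-0.1],"turn": 0,"jaw": -1}
    - {"slide": [0,0,-0.14],"turn": 0,"jaw": -1}
    - {"slide": [0,0,-0.14],"turn": 0,"jaw": -1}
    - {"slide": [0,0,-0.12],"turn": 0,"jaw": -1}
    - {"slide": [0,0,-0.05],"turn": 0,"jaw": -1}
    - {"slide": [0,0,0],"turn": 0,"jaw": -1}
    - {"slide": [0.1,-0.018,0],"turn": -0.022,"jaw": -1}
    - {"slide": [0.16,-0.03,0],"turn": -0.022,"jaw": -1}
    - {"slide": [0.16,-0.03,0],"turn": 0,"jaw": -1}
    - {"slide": [0.16,-0.03,0],"turn": 0,"jaw": -1}
    - {"slide": [0.16,-0.03,0],"turn": 0,"jaw": -1}
    - {"slide": [0.16,-0.03,0],"turn": 0,"jaw": -1}

```text
t: 6.53
eef_pos: [0.5772, -0.0797, 0.1991]
tcp_rot: [0.746, 0.666, -0.001, -0.001]
ft_force: [0.1, 1.4, -1.0]
gripper_width: 0.0218
grasp_force: 45.0
```

>>> apply_moves:
  commands:
    - {"slide": [0.16,-0.02,0],"turn": 0,"jaw": -1}
    - {"slide": [0.16,-0.02,0],"turn": 0,"jaw": -1}
    - {"slide": [0.16,-0.02,0],"turn": 0,"jaw": -1}
    - {"slide": [0.16,-0.02,0],"turn": 0,"jaw": -1}
    - {"slide": [0.16,-0.02,0],"turn": 0,"jaw": -1}
    - {"slide": [0.16,-0.02,0],"turn": 0,"jaw": -1}
    - {"slide": [0.16,-0.02,0],"turn": 0,"jaw": -1}
    - {"slide": [0.1,-0.01,0],"turn": 0,"jaw": -1}
    - {"slide": [0.03,0,0],"turn": 0,"jaw": -1}
    - {"slide": [0,0,0],"turn": 0,"jaw": -1}
    - {"slide": [0,0,0],"turn": 0,"jaw": -1}
    - {"slide": [0,0,0],"turn": 0,"jaw": -1}

```text
t: 7.53
eef_pos: [0.5769, 0.1692, 0.2005]
tcp_rot: [0.746, 0.665, -0.001, -0.0]
ft_force: [-0.2, 0.3, -0.9]
gripper_width: 0.0218
grasp_force: 45.0
```

```bash
python3 - <<'E'
from h import *
go([.590,.249,.2])
d=snap('wrist','w3.png'); np.save('w3.npy',d,allow_pickle=True)
hsv=cv2.cvtColor(d['pixels'],cv2.COLOR_RGB2HSV); H,S,V=cv2.split(hsv)
def big(m):
    N,L,s,c=cv2.connectedComponentsWithStats(m.astype(np.uint8)); i=1+s[1:,4].argmax(); return np.argwhere(L==i)[:,::-1],s[i]
for k,m,z in(('yel',(H>20)&(H<36)&(S>90)&(V>40),.057),('blue',(H>100)&(H<125)&(S>110)&(V>40),.075)):
    p,s=big(m); print(k,s,cv2.minAreaRect(onz(d,p,z)[:,:2].astype(np.float32)))
go([.590,.249,.2])
E
```

```text
t 7.53 tcp [0.5769 0.1692 0.2005] yawY -6.57 tilt 0.09 slide [0.404 0.019 0.002] F [-0.2  0.3 -0.9] w 0.0218 g 45.0
yel [310 118  27  28 755] ((0.5935083031654358, 0.24760447442531586), (0.02004079706966877, 0.02016299031674862), 83.38910675048828)
blue [  273    71   102   116 10590] ((0.5932814478874207, 0.24771490693092346), (0.08013534545898438, 0.07146519422531128), 83.64254760742188)
t 7.58 tcp [0.5771 0.1691 0.2008] yawY -6.59 tilt 0.06 slide [0.404 0.018 0.003] F [ 0.1  0.8 -0.4] w 0.022 g 45.0
```

View pics/w3.png

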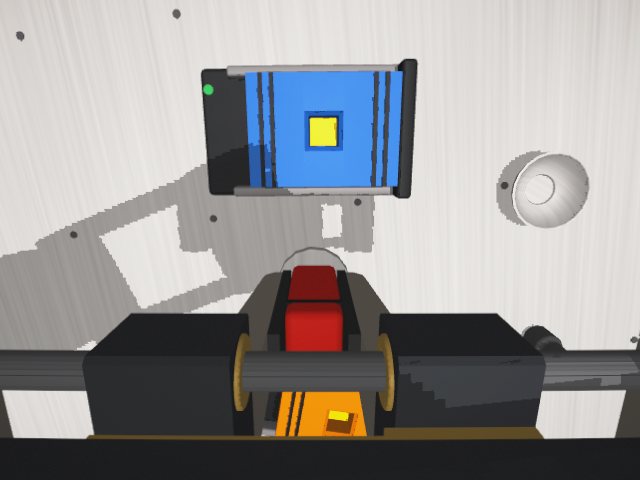

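The wrist picture shows the blue pack with its back stop at the right (408,128, +x), the yellow button at (323,131) and the held tool at (314,310). The button comes out at (0.5935,0.2476) from the wrist and (0.590,0.2496) from the top. I aim at (0.592,0.248).

>>> apply_moves:
  commands:
    - {"slide": [0.1,0.01,0],"turn": 0,"jaw": -1}
    - {"slide": [0.15,0.01,0],"turn": 0,"jaw": -1}
    - {"slide": [0.11,0.009,0],"turn": 0,"jaw": -1}
    - {"slide": [0.04,0,0],"turn": 0,"jaw": -1}
    - {"slide": [0,0,0.05],"turn": 0,"jaw": -1}
    - {"slide": [0,0,0.08],"turn": 0,"jaw": -1}
    - {"slide": [0,0,0.04],"turn": 0,"jaw": -1}
    - {"slide": [0,0,0],"turn": 0,"jaw": -1}
    - {"slide": [0,0,0],"turn": 0,"jaw": -1}
    - {"slide": [0,0,0],"turn": 0,"jaw": -1}

```text
t: 8.42
eef_pos: [0.5925, 0.2487, 0.1677]
tcp_rot: [0.746, 0.665, 0.0, 0.0]
ft_force: [0.9, -1.4, -0.8]
gripper_width: 0.0217
grasp_force: 45.0
```

```bash
python3 - <<'E'
from h import *
go([.592,.248,.131])
snap('scene','s2.png')
im=cv2.imread('pics/s2.png')[90:230,340:500]; cv2.imwrite('pics/s2c.png',cv2.resize(im,None,fx=4,fy=4,interpolation=cv2.INTER_CUBIC))
E
```

```text
t 8.42 tcp [0.5925 0.2487 0.1677] yawY -6.57 tilt 0.02 slide [-0.004 -0.002  0.183] F [ 0.9 -1.4 -0.8] w 0.0217 g 45.0
```

View pics/s2c.png

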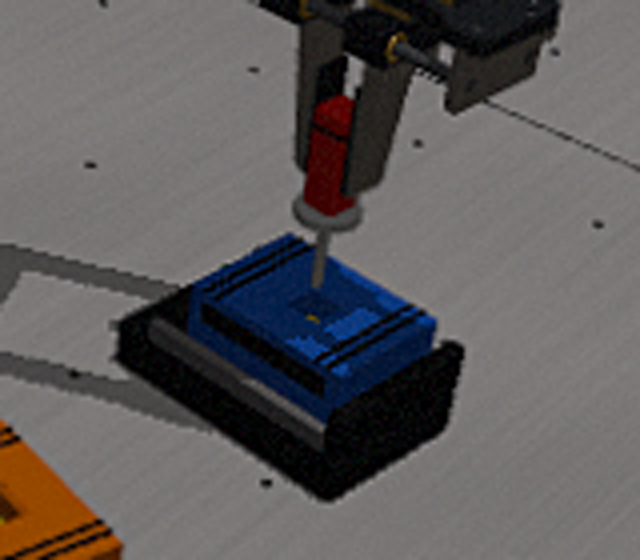

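The scene crop shows the upright pin hanging over the well at about (318,285). Descending to just above the button.

>>> apply_moves:
  commands:
    - {"slide": [-0.003,0,0.04],"turn": 0,"jaw": -1}
    - {"slide": [0,0,0.05],"turn": 0,"jaw": -1}
    - {"slide": [0,0,0.04],"turn": 0,"jaw": -1}
    - {"slide": [0,0,0],"turn": 0,"jaw": -1}
    - {"slide": [0,0,0],"turn": 0,"jaw": -1}
    - {"slide": [0,0,0],"turn": 0,"jaw": -1}

```text
t: 8.97
eef_pos: [0.5921, 0.2488, 0.1412]
tcp_rot: [0.746, 0.666, -0.0, -0.0]
ft_force: [0.4, 1.4, -1.4]
gripper_width: 0.0217
grasp_force: 45.0
```

>>> apply_moves:
  commands:
    - {"slide": [0,0,0.012],"turn": 0,"jaw": -1}
    - {"slide": [0,0,0.012],"turn": 0,"jaw": -1}
    - {"slide": [0,0,0.012],"turn": 0,"jaw": -1}
    - {"slide": [0,0,0],"turn": 0,"jaw": -1}
    - {"slide": [0,0,0],"turn": 0,"jaw": -1}

```text
t: 9.38
eef_pos: [0.5926, 0.249, 0.1345]
tcp_rot: [0.746, 0.666, 0.001, 0.0]
ft_force: [1.2, 0.0, 2.9]
gripper_width: 0.0215
grasp_force: 45.0
```

```bash
python3 - <<'E'
from h import *
go([.592,.248,.130])
E
```

```text
t 9.38 tcp [0.5926 0.249  0.1345] yawY -6.53 tilt 0.06 slide [-0.005 -0.002  0.022] F [1.2 0.  2.9] w 0.0215 g 45.0
```

>>> apply_moves:
  commands:
    - {"slide": [0,0,0.008],"turn": 0,"jaw": -1}
    - {"slide": [0,0,0.008],"turn": 0,"jaw": -1}
    - {"slide": [0,0,0],"turn": 0,"jaw": -1}
    - {"slide": [0,0,0],"turn": 0,"jaw": -1}
    - {"slide": [0,0,0],"turn": 0,"jaw": -1}

```text
t: 9.8
eef_pos: [0.5925, 0.2489, 0.1312]
tcp_rot: [0.746, 0.666, 0.0, 0.0]
ft_force: [1.6, 0.7, 4.3]
gripper_width: 0.0219
grasp_force: 45.0
```

```bash
python3 - <<'E'
from h import *
go([.592,.248,.130])
E
```

```text
t 9.8 tcp [0.5925 0.2489 0.1312] yawY -6.53 tilt 0.06 slide [-0.005 -0.002  0.006] F [1.6 0.7 4.3] w 0.0219 g 45.0
```

>>> apply_moves:
  commands:
    - {"slide": [0,0,0.006],"turn": 0,"jaw": -1}
    - {"slide": [0,0,0],"turn": 0,"jaw": -1}
    - {"slide": [0,0,0],"turn": 0,"jaw": -1}

```text
t: 10.05
eef_pos: [0.5925, 0.249, 0.1301]
tcp_rot: [0.746, 0.666, 0.0, 0.0]
ft_force: [1.7, 1.7, 5.3]
gripper_width: 0.0218
grasp_force: 45.0
```

>>> apply_moves:
  commands:
    - {"slide": [0,-0.02,0],"turn": 0,"jaw": -1}
    - {"slide": [0,-0.02,0],"turn": 0,"jaw": -1}
    - {"slide": [0,-0.02,0],"turn": 0,"jaw": -1}
    - {"slide": [0,-0.02,0],"turn": 0,"jaw": -1}
    - {"slide": [0,-0.02,0],"turn": 0,"jaw": -1}
    - {"slide": [0,-0.02,0],"turn": 0,"jaw": -1}
    - {"slide": [0,0,0],"turn": 0,"jaw": -1}

```text
t: 10.63
eef_pos: [0.568, 0.2515, 0.13]
tcp_rot: [0.746, 0.666, 0.0, 0.0]
ft_force: [0.8, 0.6, 7.2]
gripper_width: 0.0219
grasp_force: 45.0
```

```bash
python3 - <<'E'
from h import *
go([.592,.248,.130])
E
```

```text
t 10.63 tcp [0.568  0.2515 0.13  ] yawY -6.51 tilt 0.04 slide [-0.004  0.121  0.   ] F [0.8 0.6 7.2] w 0.0219 g 45.0
```

>>> apply_moves:
  commands:
    - {"slide": [0,-0.02,0],"turn": 0,"jaw": -1}
    - {"slide": [0,-0.02,0],"turn": 0,"jaw": -1}
    - {"slide": [0,-0.02,0],"turn": 0,"jaw": -1}
    - {"slide": [0,-0.02,0],"turn": 0,"jaw": -1}
    - {"slide": [0,-0.02,0],"turn": 0,"jaw": -1}
    - {"slide": [0,-0.01,0],"turn": 0,"jaw": -1}

```text
t: 11.13
eef_pos: [0.5464, 0.2539, 0.13]
tcp_rot: [0.746, 0.666, 0.0, 0.0]
ft_force: [3.5, -1.1, 5.8]
gripper_width: 0.022
grasp_force: 45.0
```

```bash
cat > meas.py <<'E'
from h import *
go([.592,.248,.130])
d=snap('top')
hsv=cv2.cvtColor(d['pixels'],cv2.COLOR_RGB2HSV); H,S,V=cv2.split(hsv)
m=(H>100)&(H<125)&(S>120)&(V>50); m[:200]=0; m[330:]=0; m[:,:150]=0; m[:,250:]=0
p=onz(d,np.argwhere(m)[:,::-1],.075)[:,:2]; a=np.array([np.cos(np.radians(-6.5)),np.sin(np.radians(-6.5))])
s=p@a; print('pack along x',np.percentile(s,[.5,50,99.5]).round(4),'home near/far',(np.array([.5904,.2472])@a-.0553).round(4),(np.array([.5904,.2472])@a+.0553).round(4))
E
python3 meas.py
```

```text
t 11.13 tcp [0.5464 0.2539 0.13  ] yawY -6.51 tilt 0.07 slide [-0.003  0.23   0.   ] F [ 3.5 -1.1  5.8] w 0.022 g 45.0
pack along x [0.4651 0.5268 0.5733] home near/far 0.5033 0.6139
```

The pack is about 39 mm out. Continuing gently to the stop.

>>> apply_moves:
  commands:
    - {"slide": [0,-0.015,0],"turn": 0,"jaw": -1}
    - {"slide": [0,-0.015,0],"turn": 0,"jaw": -1}
    - {"slide": [0,-0.012,0],"turn": 0,"jaw": -1}
    - {"slide": [0,0,0],"turn": 0,"jaw": -1}
    - {"slide": [0,0,0],"turn": 0,"jaw": -1}
    - {"slide": [0,0,0],"turn": 0,"jaw": -1}

```text
t: 11.68
eef_pos: [0.538, 0.2548, 0.13]
tcp_rot: [0.746, 0.666, 0.0, 0.0]
ft_force: [0.5, -0.3, 7.1]
gripper_width: 0.0216
grasp_force: 45.0
```

```bash
python3 meas.py
```

```text
t 11.68 tcp [0.538  0.2548 0.13  ] yawY -6.52 tilt 0.02 slide [-0.003  0.272  0.   ] F [ 0.5 -0.3  7.1] w 0.0216 g 45.0
pack along x [0.4573 0.5191 0.5654] home near/far 0.5033 0.6139
```

>>> apply_moves:
  commands:
    - {"slide": [0,-0.008,0],"turn": 0,"jaw": -1}
    - {"slide": [0,-0.008,0],"turn": 0,"jaw": -1}
    - {"slide": [0,-0.004,0],"turn": 0,"jaw": -1}
    - {"slide": [0,0,0],"turn": 0,"jaw": -1}
    - {"slide": [0,0,0],"turn": 0,"jaw": -1}
    - {"slide": [0,0,0],"turn": 0,"jaw": -1}

```text
t: 12.23
eef_pos: [0.5355, 0.2551, 0.1301]
tcp_rot: [0.746, 0.666, 0.001, 0.001]
ft_force: [7.1, -2.5, 1.8]
gripper_width: 0.0217
grasp_force: 45.0
```

```bash
python3 meas.py
```

```text
t 12.23 tcp [0.5355 0.2551 0.1301] yawY -6.5 tilt 0.19 slide [-0.003  0.285  0.001] F [ 7.1 -2.5  1.8] w 0.0217 g 45.0
pack along x [0.4552 0.5171 0.563 ] home near/far 0.5033 0.6139
```

The pack is against its stop. I relax the side load, hold the button a moment longer, then centre the pin in the well and lift.

>>> apply_moves:
  commands:
    - {"slide": [0,0.01,0.003],"turn": 0,"jaw": -1}
    - {"slide": [0,0,0],"turn": 0,"jaw": -1}
    - {"slide": [0,0,0],"turn": 0,"jaw": -1}
    - {"slide": [0,0,0],"turn": 0,"jaw": -1}

```text
t: 12.62
eef_pos: [0.5361, 0.2551, 0.1298]
tcp_rot: [0.746, 0.666, 0.0, 0.0]
ft_force: [0.2, -0.6, 12.6]
gripper_width: 0.0221
grasp_force: 45.0
```

>>> apply_moves:
  commands:
    - {"slide": [0,0.015,-0.003],"turn": 0,"jaw": -1}
    - {"slide": [0,0.01,-0.015],"turn": 0,"jaw": -1}
    - {"slide": [0,0,-0.05],"turn": 0,"jaw": -1}
    - {"slide": [0,0,-0.1],"turn": 0,"jaw": -1}
    - {"slide": [0,0,-0.1],"turn": 0,"jaw": -1}
    - {"slide": [0,0,-0.1],"turn": 0,"jaw": -1}
    - {"slide": [0,0,-0.03],"turn": 0,"jaw": -1}
    - {"slide": [0,0,0],"turn": 0,"jaw": -1}
    - {"slide": [0,0,0],"turn": 0,"jaw": -1}

```text
t: 13.37
eef_pos: [0.5405, 0.2543, 0.208]
tcp_rot: [0.746, 0.666, -0.0, -0.0]
ft_force: [0.4, -0.5, -1.9]
gripper_width: 0.0221
grasp_force: 45.0
```

```bash
python3 meas.py; python3 -c "
from h import *
go([.589,-.265,.205])"
```

```text
t 13.37 tcp [0.5405 0.2543 0.208 ] yawY -6.52 tilt 0.05 slide [-0.002  0.26   0.39 ] F [ 0.4 -0.5 -1.9] w 0.0221 g 45.0
pack along x [0.4571 0.5197 0.5651] home near/far 0.5033 0.6139
t 13.42 tcp [0.5402 0.2542 0.2074] yawY -6.53 tilt 0.11 slide [-2.551  0.538  0.014] F [-0.8  0.3  0.1] w 0.0218 g 45.0
```

>>> apply_moves:
  commands:
    - {"slide": [-0.1,0.02,0],"turn": 0,"jaw": -1}
    - {"slide": [-0.16,0.034,0],"turn": 0,"jaw": -1}
    - {"slide": [-0.16,0.034,0],"turn": 0,"jaw": -1}
    - {"slide": [-0.16,0.034,0],"turn": 0,"jaw": -1}
    - {"slide": [-0.16,0.034,0],"turn": 0,"jaw": -1}
    - {"slide": [-0.16,0.034,0],"turn": 0,"jaw": -1}
    - {"slide": [-0.16,0.034,0],"turn": 0,"jaw": -1}
    - {"slide": [-0.16,0.034,0],"turn": 0,"jaw": -1}
    - {"slide": [-0.16,0.034,0],"turn": 0,"jaw": -1}
    - {"slide": [-0.16,0.034,0],"turn": 0,"jaw": -1}
    - {"slide": [-0.16,0.034,0],"turn": 0,"jaw": -1}
    - {"slide": [-0.16,0.034,0],"turn": 0,"jaw": -1}

```text
t: 14.42
eef_pos: [0.576, -0.1254, 0.207]
tcp_rot: [0.746, 0.666, -0.001, -0.001]
ft_force: [0.2, 0.7, -1.9]
gripper_width: 0.0214
grasp_force: 45.0
```

>>> apply_moves:
  commands:
    - {"slide": [-0.16,0.034,0],"turn": 0,"jaw": -1}
    - {"slide": [-0.16,0.034,0],"turn": 0,"jaw": -1}
    - {"slide": [-0.16,0.034,0],"turn": 0,"jaw": -1}
    - {"slide": [-0.16,0.034,0],"turn": 0,"jaw": -1}
    - {"slide": [-0.05,0.01,0],"turn": 0,"jaw": -1}
    - {"slide": [0,0,0],"turn": 0.022,"jaw": -1}
    - {"slide": [0,0,0],"turn": 0.022,"jaw": -1}
    - {"slide": [0,0,0],"turn": 0,"jaw": -1}
    - {"slide": [0,0,0],"turn": 0,"jaw": -1}
    - {"slide": [0,0,0],"turn": 0,"jaw": -1}

```text
t: 15.25
eef_pos: [0.59, -0.2638, 0.2079]
tcp_rot: [0.768, 0.64, -0.0, -0.001]
ft_force: [0.8, -0.7, -1.8]
gripper_width: 0.0221
grasp_force: 45.0
```

```bash
python3 -c "
from h import *
go([.589,-.265,.0925])"
```

```text
t 15.25 tcp [ 0.59   -0.2638  0.2079] yawY -10.4 tilt 0.08 slide [-0.007 -0.003  0.577] F [ 0.8 -0.7 -1.8] w 0.0221 g 45.0
```

>>> apply_moves:
  commands:
    - {"slide": [-0.006,-0.003,0.1],"turn": 0,"jaw": -1}
    - {"slide": [0,0,0.12],"turn": 0,"jaw": -1}
    - {"slide": [0,0,0.08],"turn": 0,"jaw": -1}
    - {"slide": [0,0,0],"turn": 0,"jaw": -1}
    - {"slide": [0,0,0.04],"turn": 0,"jaw": -1}
    - {"slide": [0,0,0.04],"turn": 0,"jaw": -1}
    - {"slide": [0,0,0],"turn": 0,"jaw": -1}
    - {"slide": [0,0,0],"turn": 0,"jaw": -1}

```text
t: 15.92
eef_pos: [0.5897, -0.2654, 0.1329]
tcp_rot: [0.769, 0.64, 0.0, 0.0]
ft_force: [-0.3, 0.4, -1.2]
gripper_width: 0.0218
grasp_force: 45.0
```

```bash
python3 -c "
from h import *
go([.589,-.265,.0925])"
```

```text
t 15.92 tcp [ 0.5897 -0.2654  0.1329] yawY -10.48 tilt 0.01 slide [ 0.001 -0.004  0.202] F [-0.3  0.4 -1.2] w 0.0218 g 45.0
```

>>> apply_moves:
  commands:
    - {"slide": [0,-0.003,0.06],"turn": 0,"jaw": -1}
    - {"slide": [0,0,0.06],"turn": 0,"jaw": -1}
    - {"slide": [0,0,0.05],"turn": 0,"jaw": -1}
    - {"slide": [0,0,0.025],"turn": 0,"jaw": -1}
    - {"slide": [0,0,0.007],"turn": 0,"jaw": -1}
    - {"slide": [0,0,0],"turn": 0,"jaw": -1}
    - {"slide": [0,0,0],"turn": 0,"jaw": -1}
    - {"slide": [0,0,0],"turn": 0,"jaw": -1}

```text
t: 16.58
eef_pos: [0.589, -0.2653, 0.092]
tcp_rot: [0.769, 0.64, -0.0, -0.0]
ft_force: [-0.6, -0.1, -1.5]
gripper_width: 0.0216
grasp_force: 45.0
```

```bash
python3 -c "
from h import *
go([.589,-.265,.0915])"
```

```text
t 16.58 tcp [ 0.589  -0.2653  0.092 ] yawY -10.49 tilt 0.0 slide [ 0.002 -0.     0.003] F [-0.6 -0.1 -1.5] w 0.0216 g 45.0
```

Within about 1 mm of the seat. One more small step down, then open and retreat straight up.

>>> apply_moves:
  commands:
    - {"slide": [0,0,0.004],"turn": 0,"jaw": -1}
    - {"slide": [0,0,0],"turn": 0,"jaw": -1}
    - {"slide": [0,0,0],"turn": 0,"jaw": 1}
    - {"slide": [0,0,0],"turn": 0,"jaw": 1}
    - {"slide": [0,0,0],"turn": 0,"jaw": 1}
    - {"slide": [0,0,0],"turn": 0,"jaw": 1}
    - {"slide": [0,0,0],"turn": 0,"jaw": 1}
    - {"slide": [0,0,0],"turn": 0,"jaw": 1}
    - {"slide": [0,0,0],"turn": 0,"jaw": 1}
    - {"slide": [0,0,0],"turn": 0,"jaw": 1}
    - {"slide": [0,0,0],"turn": 0,"jaw": 1}
    - {"slide": [0,0,0],"turn": 0,"jaw": 1}

```text
t: 17.58
eef_pos: [0.5889, -0.2653, 0.0915]
tcp_rot: [0.769, 0.64, -0.0, -0.0]
ft_force: [0.4, 0.2, -0.1]
gripper_width: 0.0864
grasp_force: 0.0
```

>>> apply_moves:
  commands:
    - {"slide": [0,0,-0.05],"turn": 0,"jaw": 1}
    - {"slide": [0,0,-0.1],"turn": 0,"jaw": 1}
    - {"slide": [0,0,-0.15],"turn": 0,"jaw": 1}
    - {"slide": [0,0,-0.15],"turn": 0,"jaw": 1}
    - {"slide": [0,0,-0.1],"turn": 0,"jaw": 1}
    - {"slide": [0,0,0],"turn": 0,"jaw": 1}
    - {"slide": [0,0,0],"turn": 0,"jaw": 1}
    - {"slide": [0,0,0],"turn": 0,"jaw": 1}

```text
t: 18.25
eef_pos: [0.5885, -0.2651, 0.2011]
tcp_rot: [0.769, 0.64, -0.0, -0.0]
ft_force: [-0.4, -0.2, 0.3]
gripper_width: 0.0922
grasp_force: 0.0
```

```bash
python3 meas.py; python3 -c "
from h import *
snap('scene','s3.png')"
```

```text
t 18.25 tcp [ 0.5885 -0.2651  0.2011] yawY -10.48 tilt 0.04 slide [ 2.526 -0.449  0.356] F [-0.4 -0.2  0.3] w 0.0922 g 0.0
pack along x [0.4566 0.5098 0.5654] home near/far 0.5033 0.6139
```

View pics/s3.png

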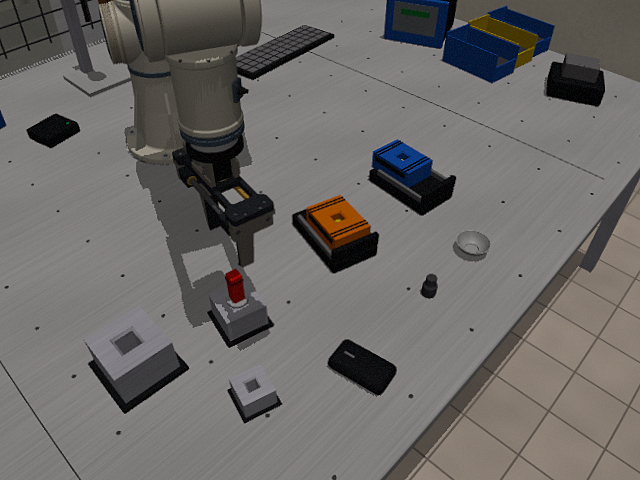

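The final view shows the tool upright and seated in the middle holder (236,290), the blue pack out (402,158), the orange pack home (338,222) and the gripper clear of everything.

```bash
python3 -c "
from h import *
print(r.sign_off())"
```

```text
the job is handed in; nothing more can be done
None
```

The job is handed in, with no verdict returned: by my last camera check and measurements the blue pack was about 48 mm out against its stop, the orange pack was home, and the pin tool stood upright in the middle holder with the gripper clear, after about 18 s.

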